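Throttle to idle, stop plate held home behind the lip

ROBOT

A 6-joint arm with a two-finger parallel gripper is mounted at the origin on the work surface. World frame = base frame: x ahead of the robot, y to its left, z up, the work surface at z = 0. Lengths are in m, angles in rad, forces in N, time in s.
With the tool pointing down it reaches from about 0.3 to 0.95 m from the base axis. Payload 3.1 kg.
Tool frame: the origin (TCP) lies at the very end of the fingers, on their centre line; the grasp point (between the pads) lies 19 mm behind it; z points along the fingers, y is the line along which they close (so a half turn about z gives the same grasp; the last joint's range is limited). The gripper opens to 85 mm and grips with 20 to 120 N. Pads are 22 mm wide; open, the fingers measure 114 mm over their backs; the gripper's body (76 mm by 85 mm) begins 54 mm behind the grasp point. The pads swing forward as they close: fully open they stand 13 mm farther back than shut.
Start: joints at [1.199, 0.308, 1.634, -0, 1.2, -0.07], TCP at [0.186, 0.597, 0.231] pointing down, gripper open.
Joint ranges: [-3.06, 3.06], [-0.79, 1.96], [0.05, 2.63], [-1.19, 4.34], [0.05, 2.64], [-2.94, 2.94]. Speed limits (rad/s): [2.79, 2.79, 3.14, 3.14, 3.14, 3.14].

INTERFACE

Orientations are given as a 3x3 rotation matrix whose columns are the frame's x, y, z axes.
In Python, from rig import readout, grab_frame, ctrl gives the robot as it stands. The module is installed in compiled form; this text tells all that it offers.
- The arm moves only by the tool servo_tool, never from a script. Its argument "motion" is a list of rows, each a list of 7 numbers: the opening, from 0 (shut) to 1 (fully open), then the shift along the tool's x, y, z in m, then the turn, a rotation vector about the tool's x, y, z in rad. A call has 1 to 8 rows; each row shifts and turns the commanded pose from where the row before left it, along the tool's axes as they then stand; what a row does not reach is not made up. A row lasts 1/10 s, in which the tool goes at most 50 mm and 8.59 degrees, less where a joint would pass 70% of its speed; a pose out of reach is approached as far as the arm can. A call with a gripper value outside its range is refused whole. The fingers move at their own pace and stop on an object; "force" is the grip in N (left out, the last holds). Time passes only in rows, so rows that do not move let the fingers close. It gives the time, the measured TCP pose, the force, the opening and the grip force at its end, in the units of the state.
- readout.sense(): the state, without advancing time (a new reading comes with each control period).
- grab_frame(name): name is "scene" or "side" or "wrist"; returns a dict with "image" (400x640x3 uint8, blue, green, red), "K" (3x3 intrinsics, pixels), "R" (3x3) and "t" (3): a world point X has camera coordinates R X + t; the wrist camera has in their place "tool_from_camera" (4x4, takes a point from camera to tool coordinates, whose origin is the TCP and whose axes are the flange's). Camera axes: x right, y down, z forward; pixel columns grow to the right and rows downward; lengths in m; the calibration is good to about 2 mm. A picture is of the moment at which its call begins: read the wrist's pose just before it. There is no depth.
- ctrl.finish_job(): hands the job in; it is judged then, once.
The state is a dict: "t": time; "joint_positions": joint angles; "joint_vel": joint speeds; "joint_torque": joint torques, N m; "tcp_pos": TCP position; "orientation": TCP orientation; "contact_force": force on the tool from outside, world axes, zero at the start; "ft_torque": the same for the moment, N m; "gripper_width": finger opening in m; "grip_force": force on a finger pad.
Only numpy, scipy, OpenCV 4.12 (cv2) and the standard library are available. Lean on these libraries where they do the work, as an engineer would, in place of code of your own. Each camera call takes 0.05 s, during which the arm holds its last target. There are 200 camera calls.

TASK

On the grey throttle unit, swing the throttle lever upright to its idle position and leave it there; then take the wider of the two upright metal plates out of the wooden rack, push its lower edge down behind the lip of the unit's slot and press it against the sprung follower until it is fully home. The program finishes while holding: keep the plate pressed home with the gripper, do not let go (a mate is about to put in the screws). Leave the spare plate and everything else on the bench where it is.

Things in the scene. Friction and masses are not known exactly. Their poses are not given: they have to be found in the camera images.
- unit: Throttle unit, fixed to the bench: grey base plate 110 (x) x 300 (y) x 12 mm thick; origin at the centre of its underside, z up. Its slot stands at y=+70 mm, its lever pivot at y=-70 mm (both at x=0). A dark steel stub, 34 mm across and 57 mm high, stands at x=-35, y=0.
- slot (a point): Centre of the slot mouth, 52 mm above the bench, level with the lip's top edge; axes as unit. Bright-steel pocket open at the top, 64 mm long (y), 12 mm wide (x), between a thick back wall (inner face x=-6 mm) and a thin lip (x=+6 mm); lead-ins flare outward, up to 11 mm above this point. The sprung follower lies inside, 18 mm below this point when free.
- follower (a joint): Travel of the sprung follower bar at the bottom of the slot, m: 0 = free (up), 0.012 = pressed fully down on its stop (the plate's underside is then 30 mm below slot). It pushes back with 3 N at first and 8 N when fully down, and lifts the plate again if it is let go.
- throttle (a joint): Angle of the throttle lever, rad. 0 = leaning 0.8 rad from upright toward the unit's -y; it grows as the lever swings toward +y (the slot); 0.8 = upright = idle; end stops at 0 and 1.4. It swings in the unit's y-z plane and stays where it is left (friction, about 1.6 N at the knob).
- pivot (a point): Centre of the throttle lever's hinge, 50 mm above the bench, between two rounded grey cheeks (radius 30 mm, 40 mm over both); axis along the unit's x; axes as unit.
- knob (a point): Centre of the black ball knob, 24 mm across, on the end of the lever's 10 mm round steel stem, 95 mm from pivot.
- stop_plate: The stop plate to fit: flat aluminium plate 60 mm wide (its y), 8 mm thick (its x), 80 mm tall (its z), two dark hole marks side by side; origin at the centre of its underside. It stands upright in one of the rack's two pockets. Either broad face may face the lip. 77 to 154 g.
- spare_plate: Narrower spare plate, 36 mm wide (its y), 8 mm thick, 80 mm tall, one dark hole mark; stands in the other pocket; origin at the centre of its underside. Leave it there.
- rack: Wooden rack fixed to the bench, 176 (x) x 62 (y) x 35 mm high, origin at the centre of its underside. Two pockets in line at x=-42 and +42 mm, each 64 mm long along x and 12 mm wide, floor 10 mm above the bench; the plates stand in them with their width along the rack's x, tops 90 mm above the bench.
- can: Spray can, 54 mm across, about 170 mm tall; origin under its centre. Bystander.
- jar: Amber jar, 60 mm across, 75 mm tall; origin under its centre. Bystander.
- piston: Small steel piston, 52 mm across, 52 mm tall; origin under its centre. Bystander.
- wrench: Open spanner 160 mm long, lying flat. Bystander.
- socket: Steel socket, 28 mm across, 30 mm tall; origin under its centre. Bystander.
- screwdriver: Screwdriver 200 mm long with an orange handle, lying. Bystander.
- brush: Brush 200 mm long with a wooden handle, lying. Bystander.
There are look-alikes about, which are no part of the job. Leave any green or red look-alike of the stop_plate alone.

How it is judged:
On the way, in this order (a step that is already met when the one before it is completed fails the run):
1. throttle lever upright at idle (value of joint throttle between 0.68 and 0.92 rad), for 0.3 s.
2. stop plate pressed fully home behind the lip (value of joint follower above 0.0095 m and z of stop_plate in the frame of slot below -0.025 m and x of stop_plate in the frame of slot between -0.006 and 0.006 m and y of stop_plate in the frame of slot between -0.006 and 0.006 m and angle between stop_plate's own z axis and vertical below 0.15 rad and contact force between the fingers and stop_plate above 3 N), for 0.4 s.
At the end, for the whole second after the job is handed in: Still holding: lever at 0.8 within 0.12 rad; stop plate still, upright within 0.15 rad in the slot, centred within 6 mm, underside over 25 mm below the lip edge, follower pressed in more than 9.5 mm of 12, fingers bearing on the plate with over 3 N (all of step 1 and all of step 2 and linear speed of stop_plate below 0.02 m/s); the arm keeps its last pose, push and grip.
It fails at once if the spare plate or a bystander moved by more than 30 mm (distance of any of spare_plate, can, jar, piston, wrench, socket, screwdriver, brush from where it was at the start of the episode above 0.03 m).
It also fails if it takes over 58 s, if anything falls off the work surface, if the arm or the gripper's body presses on something with over 40 N, if the wrist force passes 120 N, or if a joint passes its speed limit or range.

## Working session

There is one attempt and no reset: what is moved stays moved. The work goes in short steps, Python scripts to look and compute and a tool call to move; the robot and the scene stay as the last step left them, time stands still between calls to the robot, and variables do not carry over. Pictures are saved under pics/ and viewed, at most 10 in all, crops included, and the job is handed in when it is done.

Besides the shell and the picture viewer there is one more tool, called after ">>>" as name(argument=value, ...) on one line, values as JSON. servo_tool: Moves the arm, as the interface text tells. Its arguments: {"type":"object","properties":{"motion":{"type":"array","items":{"type":"array","items":{"type":"number"}}},"force":{"type":"number"}},"required":["motion"]}

```bash
mkdir -p pics
python3 - <<'E'
from rig import readout, grab_frame
import cv2,numpy as np,pickle
F={}
for n in("scene","side","wrist"):
    F[n]=grab_frame(n); cv2.imwrite(f"pics/{n}0.png",F[n]["image"])
s=readout.sense();F["s"]=s
pickle.dump(F,open("f0.pkl","wb"))
for n in F:
    if n!="s": print(n,{k:np.round(v,4).tolist() for k,v in F[n].items() if k!="image"})
print(s)
E
```

```text
scene {'K': [[485.0041, 0.0, 321.4829], [0.0, 485.0041, 192.0363], [0.0, 0.0, 1.0]], 'R': [[0.8276, 0.5612, -0.013], [0.3957, -0.5995, -0.6957], [-0.3983, 0.5706, -0.7182]], 't': [-0.45, -0.1673, 1.6232]}
side {'K': [[508.153, 0.0, 322.6209], [0.0, 508.153, 199.1488], [0.0, 0.0, 1.0]], 'R': [[-0.9966, -0.0819, -0.0086], [-0.0518, 0.7044, -0.7079], [0.064, -0.705, -0.7063]], 't': [0.5788, 0.1142, 1.6224]}
wrist {'K': [[332.7837, 0.0, 324.3676], [0.0, 332.7837, 198.4797], [0.0, 0.0, 1.0]], 'tool_from_camera': [[0.0, -0.9564, -0.292, 0.0739], [1.0, -0.0004, 0.0014, 0.0002], [-0.0014, -0.292, 0.9564, -0.142], [0.0, 0.0, 0.0, 1.0]]}
{'t': 0.15, 'joint_positions': array([ 1.19930558e+00,  3.08815034e-01,  1.63488629e+00, -3.17954686e-05,
        1.19970894e+00, -6.97299459e-02]), 'joint_vel': array([-0.00022089, -0.00117556, -0.0051086 , -0.00162342,  0.00022636,
        0.00164918]), 'joint_torque': array([-1.44442633e-04, -4.15800369e+01, -2.77145398e+01, -1.66300874e-04,
        6.06287547e-03, -9.38777077e-06]), 'tcp_pos': array([0.18556915, 0.59613953, 0.23030839]), 'orientation': array([[-9.54818060e-01,  2.97190296e-01, -6.32193767e-04],
       [ 2.97190952e-01,  9.54816544e-01, -1.70438845e-03],
       [ 9.71013611e-05, -1.81526314e-03, -9.99998348e-01]]), 'contact_force': array([ 0.50262228, -0.15897866,  0.11897302]), 'ft_torque': array([-0.02402759, -0.01447689, -0.02105143]), 'grip_force': 0.0, 'gripper_width': 0.08584985668283043}
```

View pics/scene0.png

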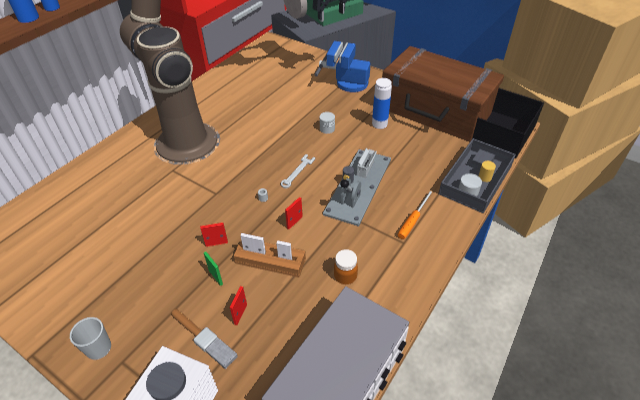

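View pics/side0.png

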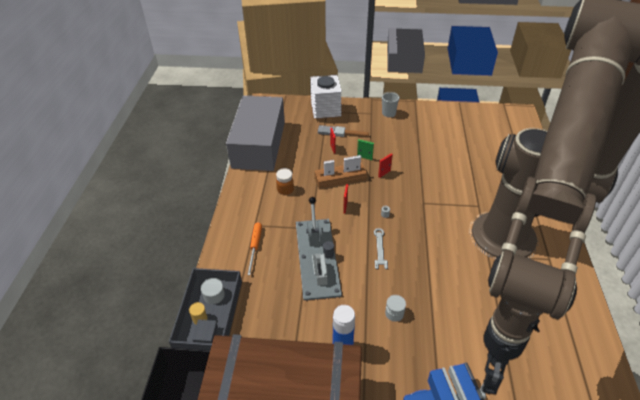

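The scene view shows the unit at (357,185) and the rack at (270,256). The candidates for the stop plate are:
- wide aluminium plate in the rack: scene (252,243), side (352,163)
- narrow spare: scene (284,250), side (329,167)
- red plates: scene (293,213), (213,234) and (238,305)
- green plate: scene (213,268)

I choose the wide aluminium plate in the rack and will check it in a crop.

Run:
```python
import cv2,numpy as np
a=cv2.imread("pics/scene0.png");b=cv2.imread("pics/side0.png")
r=lambda i,x,y,w,h:cv2.resize(i[y:y+h,x:x+w],(400,300),interpolation=cv2.INTER_CUBIC)
o=np.vstack([np.hstack([r(a,225,215,100,75),r(a,312,140,100,75*1)]),np.hstack([r(b,295,135,100,75),r(b,270,190,100,75+0)])])
o=np.vstack([np.hstack([r(a,225,215,100,75),r(a,312,145,106,80)]),np.hstack([r(b,295,135,100,75),r(b,260,192,146,110)])])
cv2.imwrite("pics/crop1.png",o)
```

```text
(no output)
```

View pics/crop1.png

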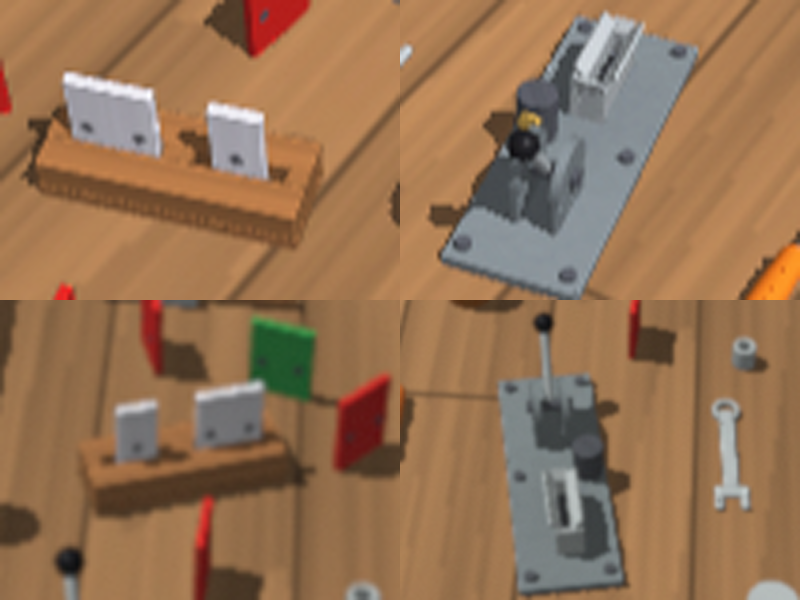

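The crop confirms it. The plate with two hole marks is wide, with its top edge at scene (241–264, 233–237) and side (344–361, 158–156). The spare has one mark. The slot is on the unit's far end in the scene view, and the lever leans away from it. Next I triangulate.

```bash
cat > h.py <<'E'
import numpy as np,pickle,cv2
F=pickle.load(open("f0.pkl","rb"))
P={n:F[n]["K"]@np.c_[F[n]["R"],F[n]["t"]] for n in("scene","side")}
def tri(a,b):
    X=cv2.triangulatePoints(P["scene"],P["side"],np.array(a,float),np.array(b,float))[:,0];return X[:3]/X[3]
def proj(n,X):
    q=P[n]@np.r_[X,1];return q[:2]/q[2]
E
python3 - <<'E'
from h import *
np.set_printoptions(precision=4,suppress=True)
D={"plateA":((241.5,233.25),(360.75,155.75)),"plateB":((264.5,237),(343.75,158.25)),
"spA":((277,241),(334.25,160.25)),"spB":((291.25,243.25),(323.75,161.25)),
"u++":((390.7,157),(303.4,299.1)),"u-+":((358.9,149.8),(341.8,295.8)),"u--":((322.6,213.5),(329.4,219.9)),"u+-":((358.4,224.5),(296.5,222.4)),
"knob":((344.6,183.7),(312.2,200.4))}
R={}
for k,(a,b) in D.items():
    R[k]=tri(a,b); X=R[k]; print(k,X,np.abs(proj("scene",X)-a).max().round(2),np.abs(proj("side",X)-b).max().round(2))
c=sum(R[k] for k in R if k[0]=="u")/4;y=(R["u++"]+R["u-+"]-R["u--"]-R["u+-"])/2;x=(R["u++"]+R["u+-"]-R["u--"]-R["u-+"])/2
print("c",c,"len",np.linalg.norm(y),np.linalg.norm(x),"yaw y",np.degrees(np.arctan2(-y[0],y[1])),"yaw x",np.degrees(np.arctan2(x[1],x[0])))
th=np.arctan2(-y[0],y[1]);M=np.array([[np.cos(th),-np.sin(th),0],[np.sin(th),np.cos(th),0],[0,0,1]])
c[2]=0
print("slot",c+M@[0,.07,.052],"pivot",c+M@[0,-.07,.05],"knob pred",c+M@[0,-.07-.095*np.sin(.8),.05+.095*np.cos(.8)], "knob rel", M.T@(R["knob"]-c))
for k in("plate","sp"):
    d=R[k+"B"]-R[k+"A"];print(k,(R[k+"A"]+R[k+"B"])/2,np.linalg.norm(d),np.degrees(np.arctan2(d[1],d[0])))
E
```

```text
plateA [ 0.4684 -0.2493  0.0912] 0.32 0.21
plateB [ 0.5264 -0.2282  0.0942] 0.33 0.22
spA [ 0.5586 -0.2191  0.091 ] 0.34 0.22
spB [ 0.5941 -0.2072  0.0944] 0.43 0.28
u++ [0.6101 0.2965 0.0107] 0.37 0.37
u-+ [0.5035 0.2749 0.0065] 0.18 0.19
u-- [ 0.56   -0.0184  0.0058] 0.04 0.03
u+- [0.6665 0.0019 0.007 ] 0.17 0.13
knob [0.6105 0.0149 0.126 ] 0.03 0.03
c [0.585  0.1387 0.0075] len 0.29935015091235556 0.10862121731468308 yaw y 10.87451406949729 yaw x 11.116963092042932
slot [0.5718 0.2075 0.052 ] pivot [0.5982 0.07   0.05  ] knob pred [0.6111 0.0031 0.1162] knob rel [ 0.0017 -0.1265  0.126 ]
plate [ 0.4974 -0.2388  0.0927] 0.06180363645853562 19.92643277481244
sp [ 0.5763 -0.2132  0.0927] 0.03754783653200165 18.54736479170638
```

>>> servo_tool(motion=[[1,0,0,0,0,0,0.135],[1,0,0,0,0,0,0.135],[1,0,0,0,0,0,0.135],[1,0,0,0,0,0,0.135],[1,0,0,0,0,0,0.135],[1,0,0,0,0,0,0.135],[1,0,0,0,0,0,0.135],[1,0,0,0,0,0,0.132]], force=40)

```text
t: 0.95
tcp_pos: [0.1857, 0.5964, 0.2307]
orientation: [[-0.185, 0.983, -0.0], [0.983, 0.185, -0.001], [-0.001, -0.001, -1.0]]
contact_force: [-0.3, 0.7, 0.4]
gripper_width: 0.0856
grip_force: 0.0
```

```bash
cat > go.py <<'E'
import sys,numpy as np
from rig import readout
from scipy.spatial.transform import Rotation as Ro
np.set_printoptions(precision=4,suppress=True)
def go(p,yaw):
    "remaining shift in tool axes, and remaining turn, to TCP p pointing down with tool y at yaw deg"
    s=readout.sense();R=np.array(s["orientation"]);a=np.radians(yaw)
    G=np.array([[-np.sin(a),np.cos(a),0],[np.cos(a),np.sin(a),0],[0,0,-1]]).T
    print("t",round(s["t"],2),"tcp",s["tcp_pos"],"F",s["contact_force"],"w",round(s["gripper_width"],4),"g",s["grip_force"])
    print("shift(tool)",R.T@(np.array(p)-s["tcp_pos"]),"turn",Ro.from_matrix(R.T@G).as_rotvec(),"yaw",np.degrees(np.arctan2(R[1,1],R[0,1])))
if __name__=="__main__": go([float(v) for v in sys.argv[1:4]],float(sys.argv[4]))
E
python3 go.py .6105 .0149 .20 11
```

```text
t 0.95 tcp [0.1857 0.5964 0.2307] F [-0.339   0.6959  0.3877] w 0.0856 g 0.0
shift(tool) [-0.6502  0.3096  0.0311] turn [-0.0005  0.0008 -0.0054] yaw 10.688930753970057
```

>>> servo_tool(motion=[[1,-0.02,0.01,0,0,0,-0.005],[1,-0.045,0.021,0,0,0,0],[1,-0.045,0.021,0,0,0,0],[1,-0.045,0.021,0,0,0,0],[1,-0.045,0.021,0,0,0,0],[1,-0.045,0.021,0,0,0,0],[1,-0.045,0.021,0,0,0,0],[1,-0.045,0.021,0,0,0,0]])

```text
t: 1.75
tcp_pos: [0.4059, 0.2971, 0.2312]
orientation: [[-0.196, 0.981, 0.0], [0.981, 0.196, 0.0], [0.0, 0.0, -1.0]]
contact_force: [0.3, 0.8, 0.2]
gripper_width: 0.0857
grip_force: 0.0
```

>>> servo_tool(motion=[[1,-0.045,0.022,0,0,0,0],[1,-0.045,0.022,0,0,0,0],[1,-0.045,0.022,0,0,0,0],[1,-0.03,0.015,0,0,0,0],[1,-0.02,0.01,0,0,0,0],[1,0,0,0,0,0,0],[1,0,0,0,0,0,0]])

```text
t: 2.45
tcp_pos: [0.5301, 0.1353, 0.2308]
orientation: [[-0.194, 0.981, -0.001], [0.981, 0.194, 0.0], [0.001, -0.001, -1.0]]
contact_force: [-0.8, 0.9, 0.3]
gripper_width: 0.0852
grip_force: 0.0
```

```bash
python3 go.py .6105 .0149 .107 11
python3 - <<'E'
from rig import readout, grab_frame
import cv2,pickle
s=readout.sense();w=grab_frame("wrist");pickle.dump((s,w),open("w1.pkl","wb"));cv2.imwrite("pics/w1.png",w["image"])
E
```

```text
t 2.45 tcp [0.5301 0.1353 0.2308] F [-0.7507  0.8943  0.3326] w 0.0852 g 0.0
shift(tool) [-0.1338  0.0556  0.1236] turn [-0.0013 -0.0007  0.0037] yaw 11.209511276872652
```

View pics/w1.png

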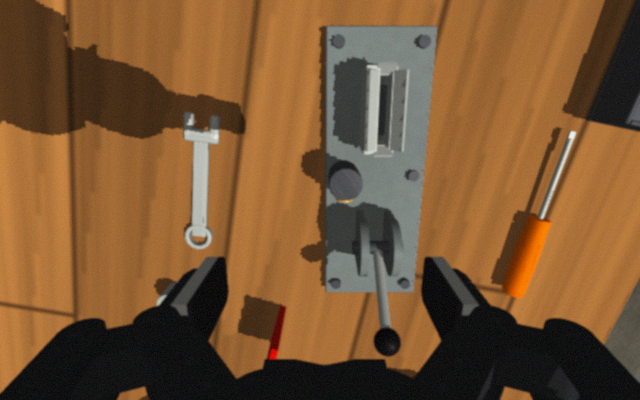

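The wrist view shows the unit: base corners (326,26), (437,27), (326,290), (413,291), the slot around (385,112), and the knob at (387,341).

```bash
cat >> h.py <<'E'
def ray(fn,px,z):
    s,w=pickle.load(open(fn,"rb"));T=w["tool_from_camera"]
    d=s["orientation"]@(T[:3,:3]@np.linalg.solve(w["K"],[px[0],px[1],1]));o=s["tcp_pos"]+s["orientation"]@T[:3,3]
    return o+d*(z-o[2])/d[2]
def pw(fn,X):
    s,w=pickle.load(open(fn,"rb"));T=np.linalg.inv(w["tool_from_camera"])
    c=T[:3,:3]@(s["orientation"].T@(X-s["tcp_pos"]))+T[:3,3];q=w["K"]@c;return q[:2]/q[2]
E
python3 - <<'E'
from h import *
np.set_printoptions(precision=4,suppress=True)
C=[ray("w1.pkl",p,.012) for p in((326,26),(437,27),(326,290),(413,291))]
c=sum(C)/4;y=(C[0]+C[1]-C[2]-C[3])/2
th=np.arctan2(-y[0],y[1]);print("c",c,np.linalg.norm(y),np.linalg.norm(C[1]-C[0]),np.linalg.norm(C[3]-C[2]),np.degrees(th))
M=np.array([[np.cos(th),-np.sin(th),0],[np.sin(th),np.cos(th),0],[0,0,1]]);c[2]=0
print("slot",c+M@[0,.07,.052],"piv",c+M@[0,-.07,.05])
for z in(.116,.126):
  k=ray("w1.pkl",(387,341),z);print("knob",k,M.T@(k-c))
for o in([-6,38,52],[-6,102,52],[6,38,52],[6,102,52],[0,70,52],[-6,70,63],[0,-70,50]):print(o,pw("w1.pkl",c+M@(np.array(o)/1e3)))
E
```

```text
c [0.5868 0.1398 0.012 ] 0.2949067986524801 0.10874565305830544 0.10763168294786686 11.184117422887983
slot [0.5732 0.2085 0.052 ] piv [0.6004 0.0712 0.05  ]
knob [0.6152 0.0078 0.116 ] [ 0.0023 -0.135   0.116 ]
knob [0.6113 0.0156 0.126 ] [ 0.     -0.1266  0.126 ]
[-6, 38, 52] [376.3496 144.2157]
[-6, 102, 52] [379.5925  73.114 ]
[6, 38, 52] [388.8535 144.2227]
[6, 102, 52] [392.8685  73.1201]
[0, 70, 52] [384.3616 109.7327]
[-6, 70, 63] [379.7964 110.1569]
[0, -70, 50] [377.0627 246.3168]
```

>>> servo_tool(motion=[[1,-0.04,0.015,0,0,0,0],[1,-0.04,0.015,0,0,0,0],[1,-0.033,0.015,0,0,0,0],[1,-0.02,0.011,0,0,0,0],[1,0,0,0.03,0,0,0],[1,0,0,0.03,0,0,0],[1,0,0,0.02,0,0,0],[1,0,0,0,0,0,0]])

```text
t: 3.3
tcp_pos: [0.6076, 0.0177, 0.1473]
orientation: [[-0.198, 0.98, -0.009], [0.98, 0.198, 0.001], [0.002, -0.008, -1.0]]
contact_force: [-0.5, -1.0, 0.0]
gripper_width: 0.0853
grip_force: 0.0
```

```bash
python3 go.py .6115 .0155 .107 11.1
python3 - <<'E'
from rig import readout, grab_frame
import cv2,pickle
s=readout.sense();w=grab_frame("wrist");pickle.dump((s,w),open("w2.pkl","wb"));cv2.imwrite("pics/w2.png",w["image"])
from h import *
print(pw("w2.pkl",np.array([.6113,.0156,.126])))
E
```

```text
t 3.3 tcp [0.6076 0.0177 0.1473] F [-0.538  -1.0476  0.0401] w 0.0853 g 0.0
shift(tool) [-0.003   0.0037  0.0402] turn [-0.0083 -0.0023  0.0051] yaw 11.392275272386767
[329.28674146 247.69598341]
```

View pics/w2.png

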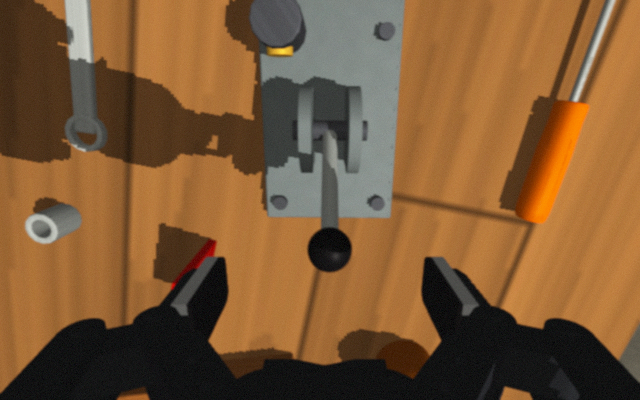

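The knob sits at (329,249), as predicted at (329,248). I'll descend and grip it.

>>> servo_tool(motion=[[1,-0.003,0.003,0.02,0,0,0],[1,0,0,0.02,0,0,0],[1,0,0,0,0,0,0],[0.2,0,0,0,0,0,0],[0.2,0,0,0,0,0,0],[0.2,0,0,0,0,0,0],[0.2,0,0,0,0,0,0],[0.2,0,0,0,0,0,0]], force=20)

```text
t: 4.15
tcp_pos: [0.6112, 0.0117, 0.1117]
orientation: [[-0.197, 0.98, -0.009], [0.98, 0.197, -0.004], [-0.002, -0.01, -1.0]]
contact_force: [-9.4, -5.1, 8.2]
gripper_width: 0.0223
grip_force: 19.4
```

```bash
python3 go.py .600 .071 .126 11.1
```

```text
t 4.15 tcp [0.6112 0.0117 0.1117] F [-9.3583 -5.09    8.1525] w 0.0223 g 19.387319684028625
shift(tool) [ 0.0604  0.0006 -0.0144] turn [-0.01    0.0021  0.005 ] yaw 11.383553814541367
```

>>> servo_tool(motion=[[0.2,0.0086,0,-0.006,0,0,0],[0.2,0.0084,0,-0.0044,0,0,0],[0.2,0.0097,0,-0.0038,0,0,0],[0.2,0.01,0,-0.0027,0,0,0],[0.2,0.0094,0,-0.0015,0,0,0],[0.2,0.0104,0,-0.0006,0,0,0],[0.2,0,0,0,0,0,0],[0.2,0,0,0,0,0,0]])

```text
t: 4.95
tcp_pos: [0.5999, 0.069, 0.1298]
orientation: [[-0.196, 0.981, -0.009], [0.981, 0.196, -0.001], [0.001, -0.009, -1.0]]
contact_force: [-7.6, -0.1, 4.0]
gripper_width: 0.0223
grip_force: 20.0
```

```bash
python3 go.py .600 .071 .126 11.1
```

```text
t 4.95 tcp [0.5999 0.069  0.1298] F [-7.6045 -0.077   4.0397] w 0.0223 g 20.046687126159668
shift(tool) [0.0019 0.0006 0.0038] turn [-0.0094 -0.0011  0.0036] yaw 11.307567166407178
```

>>> servo_tool(motion=[[1,0,0,0,0,0,0],[1,0,0,0,0,0,0],[1,0,0,0,0,0,0],[1,0,0,0,0,0,0],[1,0,0,-0.02,0,0,0],[1,0,0,-0.04,0,0,0],[1,0,0,-0.04,0,0,0],[1,0,0,0,0,0,0]])

```text
t: 5.75
tcp_pos: [0.609, 0.0693, 0.238]
orientation: [[-0.196, 0.981, 0.014], [0.981, 0.196, 0.001], [-0.002, 0.014, -1.0]]
contact_force: [0.7, 0.3, 0.5]
gripper_width: 0.0854
grip_force: 0.0
```

```bash
python3 go.py .497 -.239 .20 -70.5
python3 - <<'E'
from rig import readout, grab_frame
import cv2,pickle
s=readout.sense();w=grab_frame("wrist");sc=grab_frame("side");pickle.dump((s,w),open("w3.pkl","wb"));cv2.imwrite("pics/w3.png",np.vstack([w["image"][:, :], ]) if 0 else w["image"])
import numpy as np
a=w["image"][150:350,200:460];b=cv2.resize(sc["image"][180:300,260:400],(467,400),interpolation=cv2.INTER_CUBIC)
o=np.zeros((400,800,3),np.uint8);o[:256,:333]=cv2.resize(a,(333,256));o[:,333:]=b
cv2.imwrite("pics/c3.png",o)
from h import *
print(pw("w3.pkl",np.array([.600,.071,.145])),proj("side",np.array([.6,.071,.145])))
E
```

```text
t 5.75 tcp [0.609  0.0693 0.238 ] F [0.6574 0.2675 0.514 ] w 0.0854 g 0.0
shift(tool) [-0.2803 -0.1707  0.0362] turn [ 0.0132 -0.0083  1.4274] yaw 11.284245549773717
[310.00763313 197.64576196] [313.78755297 209.4121914 ]
```

View pics/c3.png

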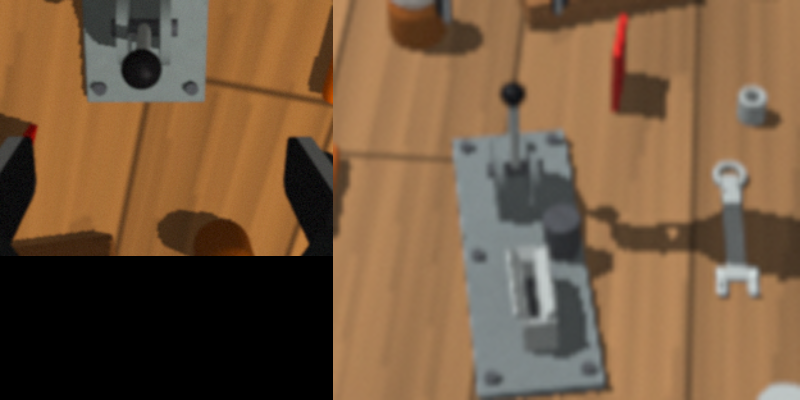

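The lever is upright. The knob is at wrist (310,203) and side (314,208), about 3 mm from ideal, or 0.04 rad. Next, the rack.

>>> servo_tool(motion=[[1,-0.03,-0.02,0,0,0,0],[1,-0.04,-0.025,0,0,0,0],[1,-0.045,-0.027,0,0,0,0],[1,-0.045,-0.027,0,0,0,0],[1,-0.045,-0.027,0,0,0,0],[1,-0.04,-0.025,0,0,0,0],[1,-0.035,-0.02,0,0,0,0],[1,0,0,0,0,0,0]])

```text
t: 6.65
tcp_pos: [0.4909, -0.2358, 0.2283]
orientation: [[-0.19, 0.982, -0.003], [0.982, 0.19, -0.0], [0.0, -0.003, -1.0]]
contact_force: [0.1, -0.1, 1.1]
gripper_width: 0.0857
grip_force: 0.0
```

>>> servo_tool(motion=[[1,0,0,0,0,0,0.145],[1,0,0,0,0,0,0.145],[1,0,0,0,0,0,0.145],[1,0,0,0,0,0,0.145],[1,0,0,0,0,0,0.145],[1,0,0,0,0,0,0.145],[1,0,0,0,0,0,0.145],[1,0,0,0,0,0,0.145]])

```text
t: 7.45
tcp_pos: [0.4929, -0.2304, 0.2284]
orientation: [[0.824, 0.567, -0.003], [0.567, -0.824, 0.002], [-0.001, -0.003, -1.0]]
contact_force: [-0.2, 0.2, -0.5]
gripper_width: 0.0854
grip_force: 0.0
```

>>> servo_tool(motion=[[1,0,0,0,0,0,0.145],[1,0,0,0,0,0,0.12],[1,0,0,0,0,0,0],[1,0,0,0,0,0,0]])

```text
t: 7.85
tcp_pos: [0.4931, -0.231, 0.2291]
orientation: [[0.941, 0.339, -0.002], [0.339, -0.941, 0.001], [-0.001, -0.002, -1.0]]
contact_force: [0.0, 0.1, 0.8]
gripper_width: 0.0854
grip_force: 0.0
```

```bash
python3 go.py .497 -.239 .20 -70.5
python3 - <<'E'
from rig import readout, grab_frame
import cv2,pickle
s=readout.sense();w=grab_frame("wrist");pickle.dump((s,w),open("w4.pkl","wb"));cv2.imwrite("pics/w4.png",w["image"])
from h import *
for X in([.4684,-.2493,.091],[.5264,-.2282,.091]):print(pw("w4.pkl",np.array(X)))
E
```

```text
t 7.85 tcp [ 0.4931 -0.231   0.2291] F [0.0335 0.117  0.782 ] w 0.0854 g 0.0
shift(tool) [0.0009 0.0089 0.029 ] turn [-0.0019  0.0013  0.0056] yaw -70.17805039089714
[334.70079549 218.87718662]
[335.15236027 150.10343647]
```

View pics/w4.png

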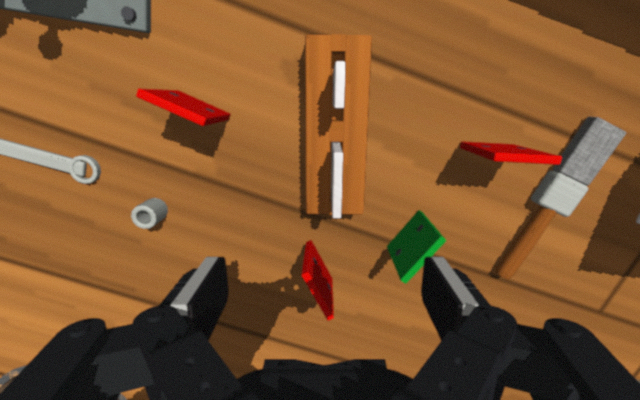

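Run:
```python
from h import *
np.set_printoptions(precision=4,suppress=True)
s,w=pickle.load(open("w4.pkl","rb"));im=w["image"]
m=((im.min(2)>150)&(im.max(2).astype(int)-im.min(2)<40)).astype(np.uint8)
for y in range(136,224,8): print(y,im[y,326:350].min(1))
n,l,st,ce=cv2.connectedComponentsWithStats(m)
for i in range(1,n):
    if st[i,4]>60 and 280<ce[i][0]<400 and 40<ce[i][1]<240:
        ys,xs=np.where(l==i);r=cv2.minAreaRect(np.c_[xs,ys].astype(np.float32));print(st[i],ce[i],r)
        b=cv2.boxPoints(r);print([ray("w4.pkl",p,.09)[:2] for p in b],ray("w4.pkl",r[0],.09))
```

```text
136 [46 47 43 45 45 38 45 46 44 40 41 41 45 40 41 43 40 49 46 43 41 47 43 46]
144 [ 50  52  46  34  29  57  94 138 153 154 150 160 161 141  90  32  24  34
  46  47  48  42  45  44]
152 [ 44  38  33  25  27  45  73 114 159 192 201 201 204 204 197 183 142  80
  49  42  43  44  42  41]
160 [ 29  22  25  22  28  49  76 132 190 218 227 230 228 231 231 228 187 113
  50  48  43  36  48  43]
168 [ 25  18  25  18  26  50  85 140 196 224 229 228 228 229 230 206 150  82
  47  38  40  44  37  38]
176 [ 23  20  20  20  33  59  93 150 200 218 227 229 229 230 227 198 126  58
  43  37  41  39  42  41]
184 [ 21  20  25  21  38  68 105 158 202 222 225 227 226 229 228 199 125  54
  40  38  37  36  39  39]
192 [ 19  26  16  14  34  60 117 174 213 224 226 229 228 227 221 191 118  46
  39  39  35  47  42  42]
200 [ 28  19  25  14  28  64 121 186 219 225 228 226 228 224 205 157  86  49
  42  41  40  47  41  42]
208 [ 24  20  18  19  21  61 126 186 218 223 223 223 220 219 199 137  69  43
  38  38  40  40  38  36]
216 [ 19  21  22  24  25  53 117 184 216 223 224 225 222 222 191 110  40  23
  21  27  18  26  26  23]
[335  61  10  47 445] [339.409   83.7371] ((339.5, 84.0), (46.0, 9.0), 90.0)
[array([ 0.5918, -0.2038]), array([ 0.5942, -0.2105]), array([ 0.5617, -0.2228]), array([ 0.5592, -0.2159])] [ 0.577  -0.2131  0.09  ]
[333 143  10  75 609] [337.1872 181.7028] ((337.29852294921875, 180.0513916015625), (8.767850875854492, 74.11260986328125), 1.6365771293640137)
[array([ 0.4689, -0.2464]), array([ 0.5316, -0.2252]), array([ 0.5339, -0.2322]), array([ 0.4714, -0.2539])] [ 0.5025 -0.2391  0.09  ]
```

```bash
python3 - <<'E'
from h import *
A=ray("w4.pkl",(340.5,151),.09);B=ray("w4.pkl",(336.3,218.5),.09);d=A-B
print(A,B,(A+B)/2,np.linalg.norm(d),np.degrees(np.arctan2(d[1],d[0])))
a=ray("w4.pkl",(338.5,35),.035);b=ray("w4.pkl",(333.7,214),.035);d=a-b
print(a,b,np.linalg.norm(d),np.degrees(np.arctan2(d[1],d[0])),(a+b)/2)
E
python3 go.py .4975 -.240 .06 -70.5
```

```text
[ 0.52708937 -0.23279754  0.09      ] [ 0.46888637 -0.25068158  0.09      ] [ 0.49798787 -0.24173956  0.09      ] 0.06088865451724155 17.080624816806193
[ 0.61905211 -0.19875004  0.035     ] [ 0.45411816 -0.25504456  0.035     ] 0.17427645116256593 18.845568675850167 [ 0.53658514 -0.2268973   0.035     ]
t 7.9 tcp [ 0.4933 -0.2312  0.2293] F [ 0.5956  0.0826 -0.6634] w 0.0855 g 0.0
shift(tool) [0.0012 0.01   0.1693] turn [-0.0015  0.001   0.0051] yaw -70.20975663863605
```

>>> servo_tool(motion=[[0.6,0.001,0.0105,0.02,0,0,0.022],[0.6,0,0,0.035,0,0,0],[0.6,0,0,0.035,0,0,0],[0.6,0,0,0.035,0,0,0],[0.6,0,0,0,0,0,0],[0.6,0,0,0,0,0,0]])

```text
t: 8.5
tcp_pos: [0.4977, -0.2412, 0.1049]
orientation: [[0.949, 0.316, -0.002], [0.316, -0.949, 0.001], [-0.001, -0.001, -1.0]]
contact_force: [-0.2, -0.1, 0.8]
gripper_width: 0.0513
grip_force: 0.0
```

```bash
python3 go.py .4975 -.2408 .06 -71.5
```

```text
t 8.5 tcp [ 0.4977 -0.2412  0.1049] F [-0.1675 -0.0862  0.8398] w 0.0513 g 0.0
shift(tool) [ 0.     -0.0003  0.0449] turn [-0.0014  0.0012 -0.0012] yaw -71.56976613717181
```

>>> servo_tool(motion=[[0.6,0,0,0.025,0,0,0],[0.6,0,0,0.02,0,0,0],[0.6,0,0,0,0,0,0],[0,0,0,0,0,0,0],[0,0,0,0,0,0,0],[0,0,0,0,0,0,0],[0,0,0,0,0,0,0],[0,0,0,0,0,0,0]], force=60)

```text
t: 9.3
tcp_pos: [0.4994, -0.2423, 0.0622]
orientation: [[0.949, 0.315, 0.003], [0.315, -0.949, -0.002], [0.002, 0.002, -1.0]]
contact_force: [-1.3, -0.4, 6.3]
gripper_width: 0.0069
grip_force: 59.5
```

```bash
python3 go.py .4975 -.2408 .06 -71.5
```

```text
t 9.3 tcp [ 0.4994 -0.2423  0.0622] F [-1.2561 -0.3628  6.3208] w 0.0069 g 59.45066750049591
shift(tool) [-0.0013 -0.002   0.0022] turn [ 0.0024 -0.0021 -0.0019] yaw -71.60939600723675
```

>>> servo_tool(motion=[[0,0,0,-0.015,0,0,0],[0,0,0,-0.03,0,0,0],[0,0,0,-0.035,0,0,0],[0,0,0,-0.04,0,0,0],[0,0,0,-0.04,0,0,0],[0,0,0,-0.03,0,0,0],[0,0,0,0,0,0,0]])

```text
t: 10.0
tcp_pos: [0.5012, -0.2433, 0.257]
orientation: [[0.949, 0.315, 0.01], [0.315, -0.949, -0.006], [0.008, 0.009, -1.0]]
contact_force: [0.8, -0.2, -0.2]
gripper_width: 0.0069
grip_force: 58.9
```

>>> servo_tool(motion=[[0,0,0,0,0,0,-0.12],[0,0,0,0,0,0,-0.14],[0,0,0,0,0,0,-0.14],[0,0,0,0,0,0,-0.14],[0,0,0,0,0,0,-0.14],[0,0,0,0,0,0,-0.14],[0,0,0,0,0,0,-0.14],[0,0,0,0,0,0,-0.14]])

```text
t: 10.8
tcp_pos: [0.4968, -0.2409, 0.2486]
orientation: [[0.144, 0.99, -0.003], [0.99, -0.144, 0.002], [0.001, -0.003, -1.0]]
contact_force: [-0.1, -0.1, -1.6]
gripper_width: 0.0071
grip_force: 58.8
```

```bash
python3 go.py .5728 .208 .24 11.1
```

```text
t 10.8 tcp [ 0.4968 -0.2409  0.2486] F [-0.0777 -0.1042 -1.6306] w 0.0071 g 58.82343649864197
shift(tool) [0.4551 0.0107 0.0091] turn [-0.0028 -0.0017 -0.338 ] yaw -8.266455376714235
```

>>> servo_tool(motion=[[0,0,0,0,0,0,-0.12],[0,0,0,0,0,0,-0.12],[0,0,0,0,0,0,-0.098],[0,0.03,0.01,0,0,0,0],[0,0.04,0.015,0,0,0,0],[0,0.045,0.018,0,0,0,0],[0,0.045,0.018,0,0,0,0],[0,0.045,0.018,0,0,0,0]])

```text
t: 11.6
tcp_pos: [0.5362, -0.0236, 0.2489]
orientation: [[-0.186, 0.983, -0.002], [0.983, 0.186, 0.0], [0.001, -0.002, -1.0]]
contact_force: [0.8, -0.0, -0.9]
gripper_width: 0.0068
grip_force: 58.8
```

>>> servo_tool(motion=[[0,0.045,0.018,0,0,0,0],[0,0.045,0.018,0,0,0,0],[0,0.045,0.018,0,0,0,0],[0,0.04,0.015,0,0,0,0],[0,0.03,0.01,0,0,0,0],[0,0,0,0,0,0,0],[0,0,0,0,0,0,0]])

```text
t: 12.3
tcp_pos: [0.5754, 0.191, 0.2486]
orientation: [[-0.189, 0.982, -0.003], [0.982, 0.189, -0.001], [-0.001, -0.003, -1.0]]
contact_force: [-0.8, -0.7, -0.7]
gripper_width: 0.0067
grip_force: 58.9
```

```bash
python3 go.py .5728 .208 .14 11.1
```

```text
t 12.3 tcp [0.5754 0.191  0.2486] F [-0.8325 -0.7079 -0.7461] w 0.0067 g 58.863991498947144
shift(tool) [0.0172 0.001  0.1086] turn [-0.0033  0.0009 -0.0037] yaw 10.886468870672413
```

>>> servo_tool(motion=[[0,0.01,0,0.02,-0.003,0,-0.004],[0,0.0085,0.001,0.03,0,0,0],[0,0,0,0.03,0,0,0],[0,0,0,0.03,0,0,0],[0,0,0,0,0,0,0],[0,0,0,0,0,0,0]])

```text
t: 12.9
tcp_pos: [0.5737, 0.2078, 0.1397]
orientation: [[-0.189, 0.982, 0.001], [0.982, 0.189, -0.0], [-0.0, 0.001, -1.0]]
contact_force: [-0.0, 0.7, -1.1]
gripper_width: 0.0072
grip_force: 58.7
```

```bash
python3 go.py .5728 .208 .07 11.1
python3 - <<'E'
from rig import readout, grab_frame
import cv2,pickle
s=readout.sense();w=grab_frame("wrist");sc=grab_frame("scene");sd=grab_frame("side");pickle.dump((s,w),open("w5.pkl","wb"))
r=lambda i,x,y,w,h:cv2.resize(i[y:y+h,x:x+w],(400,300),interpolation=cv2.INTER_CUBIC)
o=np.vstack([np.hstack([r(sc["image"],330,110,80,60),r(sd["image"],280,220,80,60)]),np.hstack([r(w["image"],160,150,320,240),r(w["image"],260,180,160,120)])]) if 0 else None
import numpy as np
o=np.vstack([np.hstack([r(sc["image"],330,110,80,60),r(sd["image"],280,220,80,60)]),np.hstack([r(w["image"],160,150,320,240),r(w["image"],240,200,160,120)])])
cv2.imwrite("pics/c5.png",o)
from h import *
th=np.radians(11.1);M=np.array([[np.cos(th),-np.sin(th),0],[np.sin(th),np.cos(th),0],[0,0,1]]);S=np.array([.5727,.208,.052])
for q in([0,-32,0],[0,32,0],[-6,32,0],[6,32,0]): print(q,pw("w5.pkl",S+M@(np.array(q)/1e3)))
E
```

```text
t 12.9 tcp [0.5737 0.2078 0.1397] F [-0.0476  0.6779 -1.0608] w 0.0072 g 58.72723639011383
shift(tool) [ 0.0004 -0.0009  0.0697] turn [ 0.0006  0.0005 -0.0032] yaw 10.919242329179777
[0, -32, 0] [322.15259965 244.37854412]
[0, 32, 0] [321.68743697 160.20725829]
[-6, 32, 0] [313.07688957 160.23594886]
[6, 32, 0] [330.29783248 160.17856822]
```

View pics/c5.png

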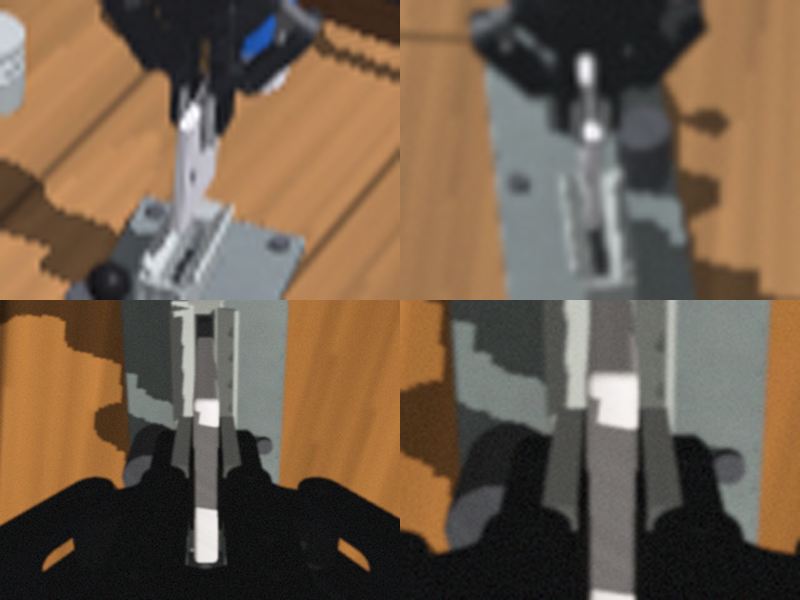

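The plate hangs upright over the slot and laterally centred, with its bottom far edge at wrist (325,178). I check the offset along the slot next.

Run:
```python
from h import *
th=np.radians(11.1);M=np.array([[np.cos(th),-np.sin(th),0],[np.sin(th),np.cos(th),0],[0,0,1]]);S=np.array([.5727,.208,.0])
s,w=pickle.load(open("w5.pkl","rb"));im=w["image"]
print("bottom far edge rel slot mm",1e3*M.T@(ray("w5.pkl",(325,178),.0875)-S))
print("tcp rel",1e3*M.T@(s["tcp_pos"]-S))
for z in(.1675,):
  for r in(230,249):print(r,1e3*M.T@(ray("w5.pkl",(325,r),z)-S))
for y in(165,170,175,180,185,200,225,240): print(y,im[y,300:356:2].mean(1).astype(int))
print(im[160:260:3,325].mean(1).astype(int))
```

```text
bottom far edge rel slot mm [ 2.18634533 27.73714918 87.5       ]
tcp rel [  0.96831005  -0.43250396 139.68250082]
230 [  1.9346806   27.12522187 167.5       ]
249 [  1.91491226  19.43964346 167.5       ]
165 [ 80  79  90 153 188 193 189 175  93  41  26  30  26  32  35  64 132 116
 110 104 108 107 107 119 170 176 139 137]
170 [ 82  79  85 156 188 192 193 175  94  40  38  42  43  38  38  64 132 119
 109 107 106 103 108 116 179 173 140 134]
175 [ 79  80  88 169 195 190 192 179  99  46  40  40  37  36  35  60 135 119
 106 105 105 101  90 110 179 169 131 132]
180 [ 78  82 101 181 193 190 194 181 101  68  85  85  83  88  84  83 132 116
 106 104 107 105 103 121 180 167 135 132]
185 [ 79  81  89 161 189 193 193 180 109  85  99  97  96  96  95 114 136 117
 107 104 110 107 108 135 180 166 137 132]
200 [ 83  84  83 162 197 192 193 182 119  98  96  99  95  92  93  97 122 115
 107 107 105 107 104 134 186 160 132 132]
225 [ 80  80  83 150 192 192 194 154  93  94  99  98  98  98  95 101 113 133
 108 104 110 104 108 150 185 144 130 131]
240 [ 79  75  82 124 191 193 192 146 111 132 205 234 238 238 241 243 241 222
 114 110 112 108 112 156 180 136 127 126]
[144  37  32  43  39  41  38  95  98  97  96  96  95  95  99  98  96  97
  96  94  94 101  98 163 238 239 238 238 237 238 180 111 110 110]
```

>>> servo_tool(motion=[[0,0.0028,-0.0008,0,0,0,-0.003],[0,0,0,0.012,0,0,0],[0,0,0,0.012,0,0,0],[0,0,0,0.01,0,0,0],[0,0,0,0.008,0,0,0],[0,0,0,0,0,0,0],[0,0,0,0,0,0,0]])

```text
t: 13.75
tcp_pos: [0.5729, 0.2117, 0.0976]
orientation: [[-0.194, 0.981, 0.002], [0.981, 0.194, 0.0], [-0.0, 0.002, -1.0]]
contact_force: [-0.4, -0.6, -0.9]
gripper_width: 0.0072
grip_force: 58.8
```

```bash
python3 go.py .5728 .2105 .0742 11.1
```

```text
t 13.75 tcp [0.5729 0.2117 0.0976] F [-0.3604 -0.5895 -0.9105] w 0.0072 g 58.84133040904999
shift(tool) [-0.0012 -0.0004  0.0234] turn [0.002  0.0001 0.0012] yaw 11.168995339969065
```

>>> servo_tool(motion=[[0,0,0,0.006,0,0,0],[0,0,0,0.006,0,0,0],[0,0,0,0.005,0,0,0],[0,0,0,0.004,0,0,0],[0,0,0,0.002,0,0,0],[0,0,0,0,0,0,0],[0,0,0,0,0,0,0]])

```text
t: 14.45
tcp_pos: [0.5739, 0.2119, 0.076]
orientation: [[-0.194, 0.981, 0.004], [0.981, 0.194, 0.001], [-0.0, 0.004, -1.0]]
contact_force: [-1.8, -1.4, 4.8]
gripper_width: 0.0073
grip_force: 59.7
```

```bash
python3 go.py .5728 .2105 .0742 11.1
```

```text
t 14.45 tcp [0.5739 0.2119 0.076 ] F [-1.7771 -1.3578  4.811 ] w 0.0073 g 59.72844064235687
shift(tool) [-0.0011 -0.0013  0.0018] turn [0.0042 0.0001 0.0012] yaw 11.171400604785806
```

>>> servo_tool(motion=[[0,0,0,0.0015,0,0,0],[0,0,0,0.0015,0,0,0],[0,0,0,0.001,0,0,0],[0,0,0,0,0,0,0],[0,0,0,0,0,0,0]])

```text
t: 14.95
tcp_pos: [0.574, 0.2119, 0.0741]
orientation: [[-0.194, 0.981, 0.004], [0.981, 0.194, 0.001], [-0.0, 0.004, -1.0]]
contact_force: [-5.0, -2.6, 14.6]
gripper_width: 0.0067
grip_force: 61.4
```

```bash
python3 go.py .5728 .2105 .0742 11.1
```

```text
t 14.95 tcp [0.574  0.2119 0.0741] F [-4.9683 -2.6212 14.6306] w 0.0067 g 61.3818097114563
shift(tool) [-0.0011 -0.0015 -0.0001] turn [0.0038 0.0002 0.0012] yaw 11.169630506811698
```

>>> servo_tool(motion=[[0,0,0,0.001,0,0,0],[0,0,0,0,0,0,0],[0,0,0,0,0,0,0],[0,0,0,0,0,0,0],[0,0,0,0,0,0,0],[0,0,0,0,0,0,0]])

```text
t: 15.55
tcp_pos: [0.574, 0.2119, 0.0741]
orientation: [[-0.194, 0.981, 0.004], [0.981, 0.194, 0.0], [-0.0, 0.004, -1.0]]
contact_force: [-5.8, -3.4, 19.8]
gripper_width: 0.0072
grip_force: 62.1
```

```bash
python3 go.py .5728 .2105 .0742 11.1
python3 - <<'E'
from rig import readout, grab_frame
import cv2,pickle,numpy as np
s=readout.sense();w=grab_frame("wrist");sc=grab_frame("scene");sd=grab_frame("side")
r=lambda i,x,y,w,h:cv2.resize(i[y:y+h,x:x+w],(400,300),interpolation=cv2.INTER_CUBIC)
cv2.imwrite("pics/c6.png",np.vstack([np.hstack([r(sc["image"],310,110,120,90),r(sd["image"],260,190,120,90)]),np.hstack([r(w["image"],0,0,640,400),r(w["image"],240,160,160,120)])]))
E
```

```text
t 15.55 tcp [0.574  0.2119 0.0741] F [-5.8423 -3.3623 19.8406] w 0.0072 g 62.124733328819275
shift(tool) [-0.0012 -0.0015 -0.0001] turn [0.0037 0.0002 0.0013] yaw 11.173265354967011
```

View pics/c6.png

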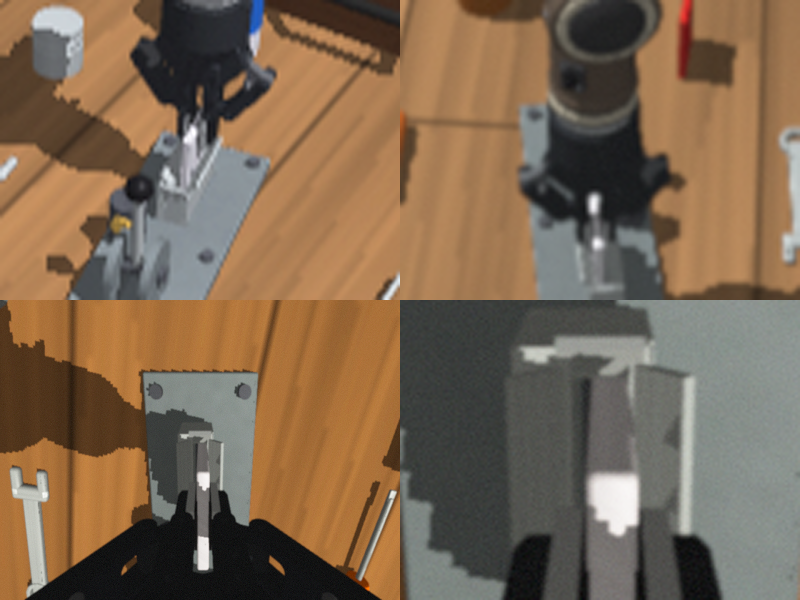

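The plate sits inside the slot at wrist (322,235), upright and against the lip side. The extra 1 mm of command raised the force from 15 to 20 N with no movement, so it is on the stop at the predicted height. The lever is upright, with the knob at scene (352,166).

```bash
python3 -c "
from rig import ctrl
print(ctrl.finish_job())"
```

```text
the job is handed in; nothing more can be done
None
```

I handed the job in at about 15.7 s with the lever upright at idle (roughly 0.04 rad off) and the wide stop plate held on the follower stop (about 20 N down, 62 N grip); no verdict came back.

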